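# Load the gear roll tester and hold its carriage back at the index mark

## Robot

A 6-joint arm with a two-finger parallel gripper is mounted at the origin on a cart in front of the work surface, level with it; the furniture and walls round the work are solid. World frame = base frame: x ahead of the robot, y to its left, z up, the work surface at z = 0. Lengths are in m, angles in rad, forces in N, time in s.
With the tool pointing down it reaches from about 0.325 to 0.75 m from the base axis. Payload 7.6 kg.
Tool frame: the origin (TCP) lies between the finger pads; the fingertips stand 8 mm ahead of it and the grasp point (between the pads) lies 11 mm behind it; z points along the fingers, y is the line along which they close (so a half turn about z gives the same grasp; the last joint's range is limited). The gripper opens to 85 mm and grips with 20 to 120 N. Pads are 22 mm wide; open, the fingers measure 114 mm over their backs; the gripper's body (76 mm by 85 mm) begins 54 mm behind the grasp point. The pads swing forward as they close: fully open they stand 13 mm farther back than shut.
Start: joints at [-1.296, 0.052, 1.401, -0, 1.689, -0.07], TCP at [0.177, -0.494, 0.239] pointing down, gripper open.
Joint ranges: [-2.9, 2.9], [-0.91, 2.17], [0.12, 2.37], [-1.06, 4.2], [0.26, 2.73], [-2.93, 2.93]. Speed limits (rad/s): [2.57, 2.57, 3.01, 3.14, 3.14, 3.14].

## Interface

Orientations are given as a rotation vector (axis times angle).
In Python, from bench import r gives the robot as it stands. The module is installed in compiled form; this text tells all that it offers.
- The arm moves only by the tool apply_moves, never from a script. Its argument "moves" is a list of rows, each a list of 7 numbers: the opening, from -1 (shut) to 1 (fully open), then the shift along the tool's x, y, z in cm, then the turn, a rotation vector about the tool's x, y, z in degrees. A call has 1 to 8 rows; each row shifts and turns the commanded pose from where the row before left it, along the tool's axes as they then stand; what a row does not reach is not made up. A row lasts 1/8 s, in which the tool goes at most 62.5 mm and 10.7 degrees, less where a joint would pass 70% of its speed; a pose out of reach is approached as far as the arm can. A call with a gripper value outside its range is refused whole. The fingers move at their own pace and stop on an object; the grip force is fixed at half the most. Time passes only in rows, so rows that do not move let the fingers close. It gives the time, the measured TCP pose, the force, the opening and the grip force at its end, in the units of the state.
- r.sense(): the state, without advancing time (a new reading comes with each control period).
- r.snapshot(name): name is "scene" or "top" or "wrist"; returns (picture, depth): 384x512x3 uint8, red, green, blue; 384x512 float32, m along the optical axis (not along the pixel's ray), 0 where there is no reading.
- r.camera_params(name): a dict with "intrinsics" (3x3 intrinsics, pixels), "xyz" and "rotation" of the camera in the world. Camera axes: x right, y up, looking along -z (the intrinsics and any distortion apply to the point x, -y, -z); pixel columns grow to the right and rows downward; lengths in m; the calibration is good to about 2 mm. The wrist camera is an equidistant fisheye: a pixel r from the principal point sees the ray r / f radians off the axis. A picture is of the moment at which its call begins: read the wrist's pose just before it. camera_params takes no time and is no camera call; for the wrist camera it gives the pose at the moment of the call.
- r.close_job(): hands the job in; it is judged then, once.
Trained networks look in the newest picture that a camera, given by its name, has taken for a name from the list of things; names that differ only in an ending like _2 or _b are one class to them, and where a whole thing is asked for, a point or a joint stands for the part that bears it (a point fixed in the world has none). Each returns a list of dicts, best first, with "confidence" (0 to 1); they miss things now and then, are a little off and sometimes report something else, mostly with a low value. They report only what shows in the picture. A call takes as long as a camera call. They do not tell look-alikes from the thing itself.
- r.outline_of(camera, thing): "region" (384x512 bool, what is visible of it) and "at" ([column, row] in pixels, amid what is visible of it).
The state is a dict: "t": time; "joint_positions": joint angles; "dq": joint speeds; "tau": joint torques, N m; "position": TCP position; "tcp_rot": TCP orientation; "ft_force": force on the tool from outside, world axes, zero at the start; "ft_torque": the same for the moment, N m; "opening": finger opening in m; "grip_force": force on a finger pad.
Only numpy, scipy, OpenCV 4.12 (cv2) and the standard library are available. Lean on these libraries where they do the work, as an engineer would, in place of code of your own. Each camera call takes 0.05 s, during which the arm holds its last target. There are 200 camera calls.

## Task

Slip the loose toothed gear over the spindle of the sliding carriage on the blue gear roll tester, so that it lies flat on the collar, and let go of it. Then take the black upright handle and draw the carriage back against its spring until its brass pointer stands at the white line of the red index clip, and keep it there so that I can drop the master gear on the fixed spindle: finish while still holding the handle. Leave the red clip and the other things on the bench where they are.

Things in the scene. Friction and masses are not known exactly. Their poses are not given: they have to be found in the camera images.
- tester: Gear roll tester, screwed down: blue bed 90 mm wide (x), from y = -0.162 to +0.120 (spring barrel to -0.199). Origin on the bench below the carriage spindle at rest, z up. At its +y end: headstock with the FIXED spindle (y = +0.062, as tall as the other; stays empty) and a dial indicator (y = +0.107, top 83 mm above the bench). Carriage travels along its -y; scale along its -x edge.
- carriage (a joint): Travel of the steel carriage (m): 0 at rest against its stop, 0.045 at most; grows along the tester's -y, away from the fixed spindle. A spring drives it back to 0 (5.5 N at 0, 1.1 N more per 10 mm); it does not stay out by itself. Plate 72 mm wide (x), 123 mm long, top 44 mm above the bench.
- spindle_seat (a point): Centre of the upper face of the collar on the carriage spindle, 50 mm above the bench; rides with the carriage, axes as the tester's. Collar 38 mm in diameter; above it the spindle is 23 mm in diameter for 14 mm, then a cone narrowing to 12 mm over 12 mm (top 26 mm above the seat). The gear's underside is to lie on this face.
- test_gear: The steel spur gear to be loaded, lying flat and loose on the bench behind the tester: 20 teeth, outside diameter 54 mm (grip across the teeth, 54 mm), 20 mm thick, plain bore 26 mm in diameter right through, about 0.26 kg. Origin at the centre of its underside, z along its axis; either face may be down.
- pull_handle: Upright handle on the carriage plate: a black cylindrical sleeve 22 mm in diameter and 40 mm tall (60 to 100 mm above the bench) that can turn about its steel stem. Origin on the plate (44 mm above the bench) on the handle's axis, 68 mm from the spindle axis along the tester's -y. z up.
- handle_grip (a point): Point on the handle's axis at which to grip it, 82 mm above the bench, 18 mm below the handle's top.
- pointer_tip (a point): Tip of the brass pointer on the carriage's -x edge, 41 mm above the bench; it rides with the carriage; axes as the tester's.
- marker_line (a point): End of the white line on the red index clip (22 x 10 x 10 mm) clamped on the scale, 41 mm above the bench; axes as the tester's. The pointer is at the mark when pointer_tip and marker_line have the same y in the tester's frame (the pointer passes 2 mm beside the clip, not touching it).
- marker (a joint): Place of the red clip along the scale (m) = the carriage travel at which the pointer meets its line; somewhere from 0.018 to 0.035. Clamped; do not shift it.
- ring_wheel: Steel toothed ring wheel, 85 mm in diameter, 19 mm thick, with a wide bore, lying flat at the back to the right. Origin under its centre. Not the gear to be loaded; leave alone.
- paste_tin: White and blue round tin, 67 mm in diameter, 43 mm tall, at the back to the right. Origin under it. Leave alone.
- feeler_gauge: Set of steel feeler leaves, 29 x 90 x 11 mm, lying flat at the back to the left. Origin under it. Leave alone.
Not all that is in view belongs to the job. What is shaped like the test_gear but orange or purple is not meant.

How it is judged:
On the way:
1. the gear lies flat on the collar of the carriage spindle, let go of, with the carriage still at rest (horizontal distance between test_gear and spindle_seat below 0.004 m and z of test_gear in the frame of spindle_seat between -0.003 and 0.003 m and contact force between the arm and test_gear below 0.1 N and value of joint carriage below 0.005 m), for 0.2 s.
At the end, for the whole second after the job is handed in: The carriage is held still by the fingers on its handle (contact force over 2 N) with the pointer within 3 mm of the white line along the slide, and the gear lies on the spindle's collar (within 3 mm in height, 4 mm sideways), not touched by the robot (y of pointer_tip in the frame of marker_line between -0.003 and 0.003 m and velocity of joint carriage between -0.005 and 0.005 m/s and contact force between the fingers and pull_handle above 2 N and horizontal distance between test_gear and spindle_seat below 0.004 m and z of test_gear in the frame of spindle_seat between -0.003 and 0.003 m and contact force between the arm and test_gear below 0.1 N); the arm keeps its last pose, push and grip.
It fails at once if the red index clip is shifted along the scale by more than 2 mm (distance of marker_line from where it was at the start of the episode above 0.002 m).
It fails at once if a bystander is moved by more than 15 mm (distance of any of ring_wheel, paste_tin, feeler_gauge from where it was at the start of the episode above 0.015 m).
It also fails if it takes over 48 s, if anything falls off the work surface, if the arm or the gripper's body presses on something with over 40 N, if the wrist force passes 120 N, or if a joint passes its speed limit or range.

## Working session

There is one attempt and no reset: what is moved stays moved. The work goes in short steps, Python scripts to look and compute and a tool call to move; the robot and the scene stay as the last step left them, time stands still between calls to the robot, and variables do not carry over. Pictures are saved under pics/ and viewed, at most 10 in all, crops included, and the job is handed in when it is done.

Besides the shell and the picture viewer there is one more tool, called after ">>>" by a JSON object that holds its "op" and its "data". apply_moves: Moves the arm, as the interface text tells. Its arguments: {"type":"object","properties":{"moves":{"type":"array","items":{"type":"array","items":{"type":"number"}}}},"required":["moves"]}

```bash
mkdir -p pics; cat > h.py <<'E'
import numpy as np, cv2
from scipy.spatial.transform import Rotation as R
from bench import r
def cloud(name, depth, P=None):
    """world point of each pixel (scene/top)"""
    P=P or r.camera_params(name); K=np.array(P["intrinsics"]); Rt=np.array(P["rotation"])
    if Rt.shape!=(3,3): Rt=R.from_rotvec(Rt).as_matrix()
    v,u=np.mgrid[:384,:512]; x=(u-K[0,2])/K[0,0]; y=(v-K[1,2])/K[1,1]
    if name=="wrist":
        rr=np.hypot(x,y)+1e-9; t=np.tan(rr)/rr; x,y=x*t,y*t
    c=np.stack([x*depth,-y*depth,-depth],-1)
    return c@Rt.T+np.array(P["xyz"])
def save(n,im,crop=None,s=1):
    if crop: a,b,c,d=crop; im=im[b:d,a:c]
    cv2.imwrite(f"pics/{n}.png",cv2.resize(im[...,::-1],None,fx=s,fy=s,interpolation=cv2.INTER_CUBIC))
E
python3 - <<'E'
from h import *
ims=[]
for n in("scene","top"):
    im,d=r.snapshot(n); ims.append(im); W=cloud(n,d); np.savez(n+".npz",im=im,W=W,d=d)
    P=r.camera_params(n); print(n,P["xyz"],np.round(P["intrinsics"],1).tolist(), [k for k in P])
    for th in("tester","test_gear","pull_handle","spindle_seat","marker_line","pointer_tip","ring_wheel"):
        for o in r.outline_of(n,th)[:4]:
            p=W[o["region"]&(d>0)]; print(th,round(o["confidence"],2),np.round(o["at"]),len(p),np.round(np.median(p,0),3) if len(p) else "", np.round(p[:,2].max(),3) if len(p) else "")
save("a",np.vstack(ims)[:, :],s=.78)
print(r.sense())
E
```

```text
scene [ 0.24189167 -0.67334272  0.74725156] [[377.9, 0.0, 250.0], [0.0, 377.9, 187.8], [0.0, 0.0, 1.0]] ['intrinsics', 'xyz', 'rotation']
tester 0.62 [231. 265.] 5756 [ 0.417 -0.342  0.042] 0.103
test_gear 0.88 [275. 231.] 414 [ 0.556 -0.308  0.017] 0.024
test_gear 0.82 [259. 166.] 310 [ 0.638 -0.138  0.016] 0.023
test_gear 0.57 [275. 202.] 321 [ 0.605 -0.238  0.017] 0.022
pull_handle 0.56 [239. 261.] 105 [ 0.417 -0.365  0.085] 0.103
spindle_seat 0.76 [233. 258.] 2047 [ 0.421 -0.326  0.044] 0.103
marker_line 0.62 [212. 282.] 88 [ 0.362 -0.349  0.038] 0.042
pointer_tip 0.88 [233. 257.] 2011 [ 0.422 -0.327  0.044] 0.103
ring_wheel 0.83 [328. 262.] 659 [ 0.612 -0.427  0.012] 0.022
top [ 0.40987645 -0.20486959  1.24017405] [[474.3, 0.0, 250.1], [0.0, 474.3, 196.4], [0.0, 0.0, 1.0]] ['intrinsics', 'xyz', 'rotation']
tester 0.76 [293. 252.] 4400 [ 0.422 -0.315  0.041] 0.107
test_gear 0.82 [228. 173.] 236 [ 0.634 -0.136  0.018] 0.026
test_gear 0.82 [287. 197.] 303 [ 0.556 -0.304  0.017] 0.025
test_gear 0.48 [265. 180.] 182 [ 0.607 -0.24   0.018] 0.027
pull_handle 0.58 [307. 254.] 15 [ 0.418
[... 363 characters left out ...]
4 [ 0.613 -0.421  0.013] 0.023
{'t': 0.8, 'joint_positions': array([-1.29631012e+00,  5.21638951e-02,  1.40067776e+00, -3.37292896e-05,
        1.68861998e+00, -7.02871759e-02]), 'dq': array([0.00011623, 0.00089609, 0.00152399, 0.00106665, 0.00042388,
       0.00011363]), 'tau': array([-1.01824866e-03, -3.81518984e+01, -3.60297740e+01, -1.83014204e-04,
        1.63732334e-04,  9.58047679e-06]), 'position': array([ 0.17746573, -0.49411606,  0.23935348]), 'tcp_rot': array([ 3.09489782e+00,  5.38861353e-01, -3.13636206e-05]), 'ft_force': array([-0.50579097, -0.3686916 , -0.08222137]), 'ft_torque': array([-0.00188011,  0.03659123, -0.04162119]), 'grip_force': 0.0, 'opening': 0.08541442581273742}
```

View pics/a.png

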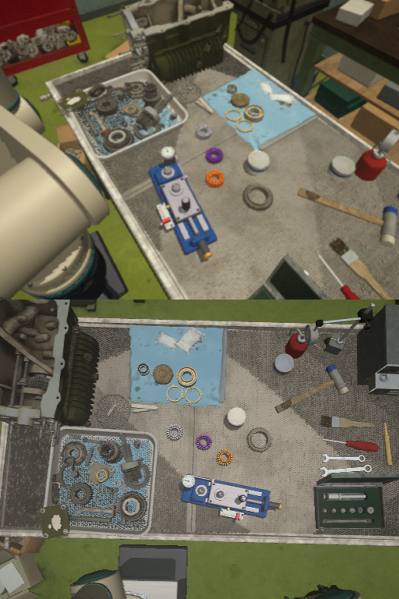

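```bash
python3 - <<'E'
from h import *
a=np.load("scene.npz")["im"];b=np.load("top.npz")["im"]
x=cv2.resize(a[150:350,150:350],(600,600),interpolation=2)
save("b",a,(160,150,360,300),4)
E
```

```text
(no output)
```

View pics/b.png

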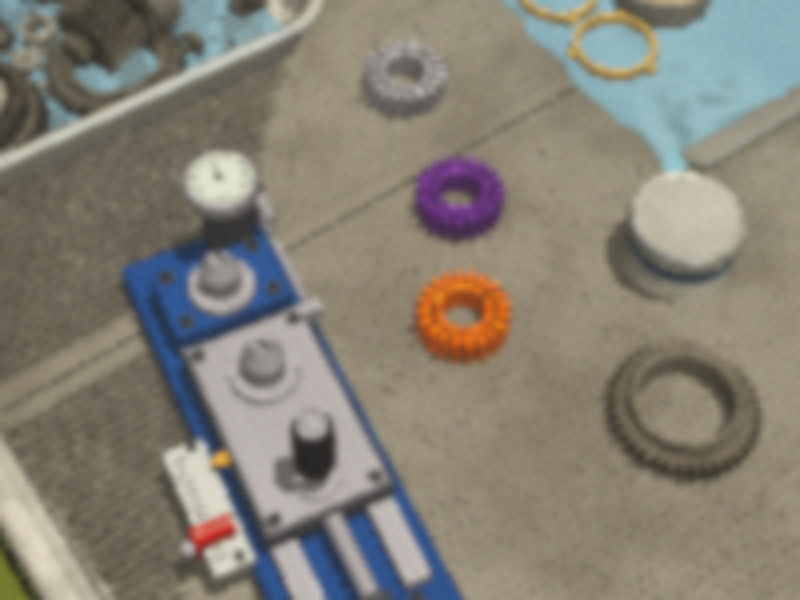

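Picture: the loose steel gear is at scene (259,166). Look-alikes are purple (275,202), orange (275,231) and the large ring wheel (328,262). I choose the grey steel one. The tester has its fixed spindle at about (215,220), carriage spindle at (226,240), handle at (239,260), brass pointer at (215,265) and red clip at (212,282).

```bash
python3 - <<'E'
from h import *
for n in("scene","top"):
    f=np.load(n+".npz");W=f["W"];im=f["im"].astype(int)
    x,y,z=W[...,0],W[...,1],W[...,2]; ok=f["d"]>0
    box=ok&(x>.33)&(x<.5)&(y<-.1)&(y>-.52)
    hi=box&(z>.058)
    nc,l=cv2.connectedComponents(hi.astype(np.uint8))
    for i in range(1,nc):
        p=W[l==i]
        if len(p)>4: print(n,len(p),"mid",np.round((p.min(0)+p.max(0))/2,3),"max z",p[:,2].max().round(3))
    blue=box&(im[...,2]>im[...,0]+50)&(z>.01)
    q=np.argwhere(blue)
    p=W[blue][:,:2].astype(np.float32); print("blue",cv2.minAreaRect(p))
    red=box&(im[...,0]>im[...,1]+90)&(im[...,0]>im[...,2]+60)
    print("red",np.round(np.median(W[red],0),4))
    g=ok&(np.hypot(x-.636,y+.137)<.045)&(z>.012); p=W[g]
    print("gear",len(p),cv2.minEnclosingCircle(p[:,:2].astype(np.float32)),np.median(p[:,2]))
E
```

```text
scene 282 mid [ 0.473 -0.193  0.072] max z 0.085
scene 84 mid [ 0.443 -0.229  0.067] max z 0.077
scene 96 mid [ 0.433 -0.291  0.067] max z 0.077
scene 122 mid [ 0.421 -0.358  0.083] max z 0.103
scene 12 mid [ 0.422 -0.357  0.101] max z 0.102
blue ((0.4291912913322449, -0.3123641014099121), (0.28018659353256226, 0.08714906126260757), 80.24102783203125)
red [ 0.3637 -0.3503  0.0393]
gear 210 ((0.6371951699256897, -0.13558192551136017), 0.028015660122036934) 0.018127927175397518
top 251 mid [ 0.469 -0.191  0.074] max z 0.087
top 69 mid [ 0.44  -0.228  0.069] max z 0.08
top 71 mid [ 0.431 -0.289  0.068] max z 0.078
top 54 mid [ 0.418 -0.356  0.083] max z 0.107
blue ((0.42667651176452637, -0.3089119791984558), (0.2771952152252197, 0.08715815097093582), 80.25885009765625)
red [ 0.362  -0.3452  0.0402]
gear 215 ((0.6353509426116943, -0.134319007396698), 0.02730412408709526) 0.018054626011444252
```

>>> {"op": "apply_moves", "data": {"moves": [[1,0,0,0,0,0,-10.1],[1,0,0,0,0,0,-10.1],[1,0,0,0,0,0,-10.1],[1,0,0,0,0,0,-10.1],[1,0,0,0,0,0,-10.1],[1,0,0,0,0,0,-10.0]]}}

```text
t: 1.55
position: [0.1775, -0.4941, 0.2393]
tcp_rot: [2.396, 2.032, -0.0]
ft_force: [0.1, 0.2, -0.3]
opening: 0.0856
grip_force: 0.0
```

>>> {"op": "apply_moves", "data": {"moves": [[1,4.3,3.9,0,0,0,0],[1,4.3,3.9,0,0,0,0],[1,4.3,3.9,0,0,0,0],[1,4.3,3.9,0,0,0,0],[1,4.3,3.9,0,0,0,0]]}}

```text
t: 2.17
position: [0.4073, -0.3139, 0.2395]
tcp_rot: [2.402, 2.024, -0.0]
ft_force: [1.1, -1.0, 0.4]
opening: 0.0852
grip_force: 0.0
```

>>> {"op": "apply_moves", "data": {"moves": [[1,4.3,3.9,0,0,0,0],[1,4.3,3.9,0,0,0,0],[1,4.3,3.9,1,0,0,0],[1,4.3,3.9,1,0,0,0],[1,4.3,3.9,1,0,0,0],[1,0,0,1,0,0,0],[1,0,0,0,0,0,0]]}}

```text
t: 3.05
position: [0.634, -0.1364, 0.1979]
tcp_rot: [-2.401, -2.024, 0.003]
ft_force: [-0.6, -0.6, 0.1]
opening: 0.0849
grip_force: 0.0
```

```bash
cat >> h.py <<'E'
def wrist(tag):
    P=r.camera_params("wrist"); im,d=r.snapshot("wrist"); W=cloud("wrist",d,P); np.savez(tag+".npz",im=im,W=W,d=d); return im,d,W
E
python3 - <<'E'
from h import *
im,d,W=wrist("w1"); P=r.camera_params("wrist"); print(P["xyz"],P["intrinsics"])
for o in r.outline_of("wrist","test_gear"):
    p=W[o["region"]&(d>0)]
    t=p[p[:,2]>.014]; print(o["confidence"],o["at"],len(p),np.median(p,0),len(t) and cv2.minEnclosingCircle(t[:,:2].astype(np.float32)),np.percentile(p[:,2],[5,50,95]))
save("w1",im)
E
```

```text
[ 0.64684214 -0.06686121  0.33395655] [[297.31863964   0.         253.22488295]
 [  0.         297.31863964 188.39878961]
 [  0.           0.           1.        ]]
0.95 [245.9, 255.9] 1247 [ 0.60900825 -0.23352385  0.01865555] ((0.6083282232284546, -0.23563572764396667), 0.027614247053861618) [0.00395202 0.01865555 0.02082246]
0.89 [213.8, 301.3] 1084 [ 0.5576837  -0.30152345  0.01801107] ((0.55715411901474, -0.3059743344783783), 0.027706194669008255) [0.00374495 0.01801107 0.02066943]
0.61 [255.1, 174.9] 1355 [ 0.63959135 -0.1362055   0.01934203] ((0.6392947435379028, -0.1360391080379486), 0.027040330693125725) [0.00574072 0.01934203 0.02100434]
```

View pics/w1.png

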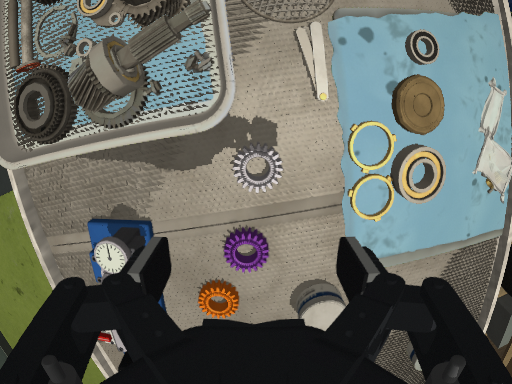

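The steel gear is at wrist pixel (257,169), with purple (246,250) and orange (218,300) farther off. I measure (0.638,-0.136) with the top at 20 mm, as expected. Descending.

>>> {"op": "apply_moves", "data": {"moves": [[1,0.15,0.4,4,0,0,0],[1,0,0,5,0,0,0],[1,0,0,5,0,0,0],[1,0,0,3,0,0,0],[1,0,0,1.6,0,0,0],[1,0,0,0,0,0,0]]}}

```text
t: 3.9
position: [0.6385, -0.1362, 0.0136]
tcp_rot: [-2.403, -2.023, 0.0]
ft_force: [0.3, -0.2, 0.0]
opening: 0.0856
grip_force: 0.0
```

>>> {"op": "apply_moves", "data": {"moves": [[-1,0,0,0,0,0,0],[-1,0,0,0,0,0,0],[-1,0,0,0,0,0,0],[-1,0,0,0,0,0,0],[-1,0,0,0,0,0,0],[-1,0,0,0,0,0,0]]}}

```text
t: 4.65
position: [0.6401, -0.136, 0.0161]
tcp_rot: [2.399, 2.023, 0.003]
ft_force: [-1.0, 0.1, 6.3]
opening: 0.0514
grip_force: 62.0
```

>>> {"op": "apply_moves", "data": {"moves": [[-1,0,0,-2,0,0,0],[-1,0,0,-4,0,0,0],[-1,0,0,-5,0,0,0],[-1,0,0,-3,0,0,0],[-1,0,0,0,0,0,0]]}}

```text
t: 5.28
position: [0.6402, -0.1358, 0.1578]
tcp_rot: [2.397, 2.021, 0.007]
ft_force: [0.6, 1.1, -3.3]
opening: 0.0515
grip_force: 63.6
```

```bash
python3 - <<'E'
from h import *
s=r.sense(); im,d,W=wrist("w2"); print(s["position"],s["tcp_rot"],s["ft_force"])
T=R.from_rotvec(s["tcp_rot"]).as_matrix()
for o in r.outline_of("wrist","test_gear"):
    L=(W-s["position"])@T; m=o["region"]&(d>0); p=L[m]
    print(o["confidence"],o["at"],len(p),np.median(p,0),np.percentile(p,[1,99],axis=0).round(4).tolist())
    if abs(np.median(p[:,2]))<.05:
        t=p[np.abs(p[:,2]-np.median(p[:,2]))<.003]
        A=np.c_[t[:,:2],np.ones(len(t))]; c=np.linalg.lstsq(A,t[:,2],rcond=None)[0]; print("top plane",c,cv2.minEnclosingCircle(t[:,:2].astype(np.float32)))
save("w2",im,(130,100,400,330),2.5)
E
```

```text
[ 0.64023568 -0.13584158  0.15778747] [2.3973085  2.02094523 0.00650063] [ 0.57954107  1.0835014  -3.30739752]
0.94 [249.1, 255.1] 7057 [ 0.00294493  0.0005063  -0.00268174] [[-0.0799, -0.0241, -0.0049], [0.0254, 0.0256, 0.1573]]
top plane [ 0.00132575  0.00324731 -0.00300755] ((-0.0007465817616321146, 0.0007621092954650521), 0.027371356263756752)
0.59 [212.2, 308.6] 488 [-0.1626756  -0.04797853  0.142033  ] [[-0.1831, -0.0672, 0.1365], [-0.155, -0.0283, 0.1566]]
0.52 [244.1, 255.6] 222 [-0.08389058 -0.0095557   0.14469256] [[-0.1262, -0.0392, 0.1364], [-0.0772, 0.0058, 0.1579]]
```

View pics/w2.png

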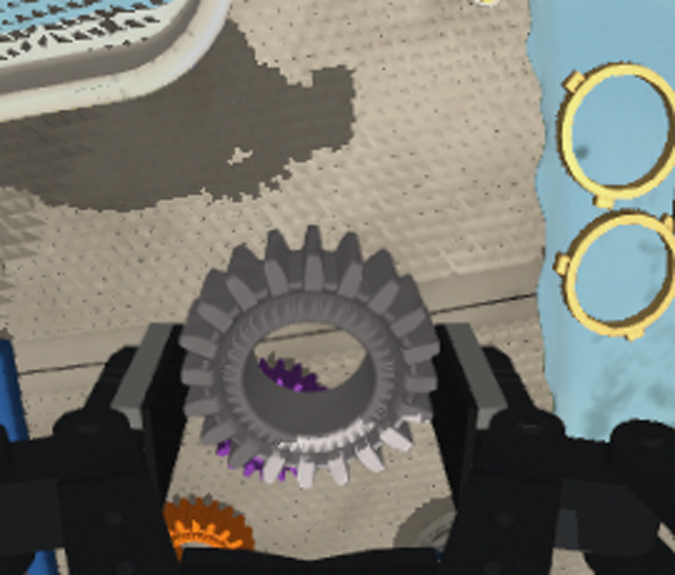

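The gear is held flat and centred, with its underside 17 mm ahead of the TCP. Next I go to a view pose beside the spindle.

>>> {"op": "apply_moves", "data": {"moves": [[-1,-3.7,-2.6,-1.5,0,0,0],[-1,-3.7,-2.6,-1,0,0,0],[-1,-3.7,-2.6,-0.5,0,0,0],[-1,-3.7,-2.6,0,0,0,0],[-1,-3.7,-2.6,0,0,0,0],[-1,-3.7,-2.6,0,0,0,0],[-1,-3.5,-2.3,0,0,0,0],[-1,0,0,0,0,0,0]]}}

```text
t: 6.38
position: [0.4165, -0.3597, 0.1809]
tcp_rot: [-2.403, -2.017, 0.001]
ft_force: [0.1, 0.2, -2.3]
opening: 0.0516
grip_force: 63.8
```

```bash
python3 - <<'E'
from h import *
s=r.sense(); im,d,W=wrist("w3"); print(s["position"],s["tcp_rot"],s["ft_force"])
for th in ("spindle_seat","pull_handle","marker_line","pointer_tip"):
  for o in r.outline_of("wrist",th)[:3]:
    p=W[o["region"]&(d>0)]; print(th,o["confidence"],o["at"],len(p),np.median(p,0).round(4) if len(p) else "")
x,y,z=np.moveaxis(W,2,0)
for c in((.432,-.290),(.4425,-.229)):
  for a,b in((.0765,.09),(.07,.0755),(.0665,.07),(.055,.064),(.048,.0525)):
    m=(np.hypot(x-c[0],y-c[1])<.024)&(z>a)&(z<b); p=W[m]
    if len(p)>8: print(c,a,len(p),cv2.minEnclosingCircle(p[:,:2].astype(np.float32)),p[:,:2].mean(0),p[:,2].mean())
save("w3",im,s=1.5)
E
```

```text
[ 0.41648842 -0.35968344  0.18087983] [-2.40296217e+00 -2.01749617e+00  1.47546711e-03] [ 0.12455452  0.2144383  -2.30038068]
spindle_seat 0.59 [259.2, 129.3] 10064 [ 0.429  -0.3151  0.0447]
pull_handle 0.66 [257.4, 181.2] 369 [ 0.4229 -0.3502  0.0933]
marker_line 0.68 [196.4, 177.0] 341 [ 0.363  -0.3475  0.0398]
pointer_tip 0.59 [258.9, 132.2] 10240 [ 0.4287 -0.3156  0.0447]
(0.432, -0.29) 0.0765 11 ((0.43384718894958496, -0.29383784532546997), 0.004102176055312157) [ 0.43376433 -0.29174529] 0.07692875164108047
(0.432, -0.29) 0.07 165 ((0.4334218502044678, -0.2921605706214905), 0.008827567100524902) [ 0.43314994 -0.29125255] 0.07279817605103359
(0.432, -0.29) 0.0665 126 ((0.4332429766654968, -0.29136258363723755), 0.01040706504136324) [ 0.43300822 -0.29122612] 0.06817480347098552
(0.432, -0.29) 0.055 78 ((0.43343275785446167, -0.2915744185447693), 0.011414030566811562) [ 0.43381024 -0.29294425] 0.06349507725858262
(0.432, -0.29) 0.048 814 ((0.4335084855556488, -0.29157888889312744), 0.01907183788716793) [ 0.43317499 -0.29141728] 0.05006587806204743
(0.4425, -0.229) 0.0765 10 ((0.44267815351486206, -0.2322930246591568), 0.003931310959160328) [ 0.44349833 -0.23085401] 0.07706458667357959
(0.4425, -0.229) 0.07 165 ((0.44361385703086853, -0.23114453256130219), 0.009357462637126446) [ 0.44332779 -0.23291113] 0.07273068480695666
(0.4425, -0.229) 0.0665 120 ((0.44378140568733215, -0.23088279366493225), 0.010550164617598057) [ 0.4430337  -0.23307747] 0.06824308434044242
(0.4425, -0.229) 0.055 113 ((0.44391268491744995, -0.23080118000507355), 0.011942277662456036) [ 0.44298657 -0.23381397] 0.06169190883455667
(0.4425, -0.229) 0.048 721 ((0.4436875283718109, -0.23102226853370667), 0.019185414537787437) [ 0.44311976 -0.23300765] 0.05006740575951711
```

View pics/w3.png

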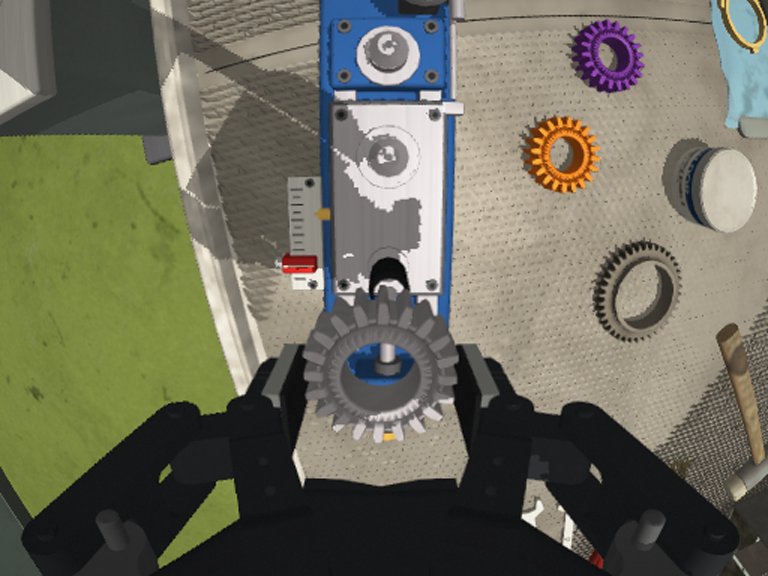

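>>> {"op": "apply_moves", "data": {"moves": [[-1,3.5,0.2,0,0,0,0],[-1,3.58,0.2,0,0,0,0],[-1,0,0,3,0,0,0],[-1,0,0,3,0,0,0],[-1,0,0,1.5,0,0,0],[-1,0,0,0,0,0,0]]}}

```text
t: 7.38
position: [0.4347, -0.2888, 0.1074]
tcp_rot: [-2.4, -2.024, 0.001]
ft_force: [-0.1, 0.3, -2.1]
opening: 0.0513
grip_force: 63.8
```

```bash
python3 - <<'E'
from h import *
s=r.sense(); im,d,W=wrist("w4"); print(s["position"],s["tcp_rot"],s["ft_force"])
x,y,z=np.moveaxis(W,2,0)
print((s["position"]-[.4327,-.2907,.067])@R.from_rotvec(s["tcp_rot"]).as_matrix())
f=np.load("w3.npz"); im=f["im"]; save("clip",im,(175,105,245,205),6)
W=f["W"]; h=cv2.cvtColor(im,cv2.COLOR_RGB2HSV); box=np.zeros(h.shape[:2],bool); box[105:205,175:245]=1
for n,lo,hi in(("red",0,8),("red2",172,180),("brass",14,28)):
    m=box&(h[...,0]>=lo)&(h[...,0]<=hi)&(h[...,1]>120); q=np.argwhere(m)
    if len(q): print(n,len(q),q.mean(0),q.min(0),q.max(0),np.median(W[m],0))
E
```

```text
[ 0.43466179 -0.28879732  0.10742073] [-2.39985922e+00 -2.02414607e+00  7.72394543e-04] [-0.08533666  0.29770075 -2.14322478]
[ 0.00224545  0.00153551 -0.04042158]
red 242 [175.54545455 199.15289256] [169 188] [181 211] [ 0.365401   -0.34773085  0.04019574]
brass 56 [142.03571429 215.39285714] [139 210] [145 219] [ 0.38823627 -0.31885959  0.04233042]
```

View pics/clip.png

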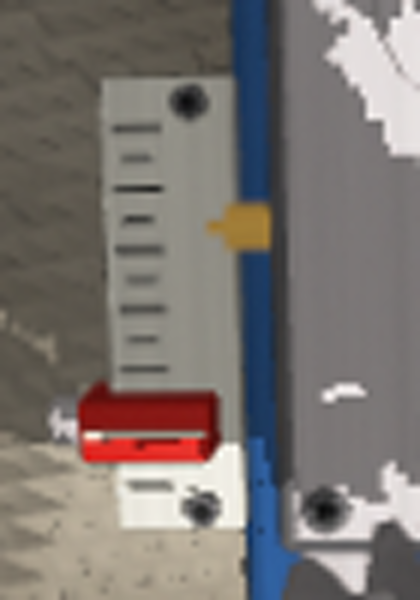

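>>> {"op": "apply_moves", "data": {"moves": [[-1,-0.22,-0.15,0,0,0,0],[-1,0,0,1.0,0,0,0],[-1,0,0,1.0,0,0,0],[-1,0,0,0,0,0,0]]}}

```text
t: 7.92
position: [0.4323, -0.2909, 0.0869]
tcp_rot: [-2.4, -2.023, 0.001]
ft_force: [-0.1, 0.0, -1.9]
opening: 0.0514
grip_force: 63.7
```

```bash
python3 - <<'E'
from h import *
s=r.sense()
print((s["position"]-[.4327,-.2907,.067])@R.from_rotvec(s["tcp_rot"]).as_matrix())
f=np.load("w3.npz"); 
# rays: recompute on z=.041 using camera pose from W (camera fixed): use two depths from stored W via params of saved pose
W=f["W"]; d=f["d"]
import numpy as np
v,u=np.mgrid[:384,:512]
K=np.array(r.camera_params("wrist")["intrinsics"]); 
x=(u-K[0,2])/K[0,0]; y=(v-K[1,2])/K[1,1]; rr=np.hypot(x,y)+1e-9; t=np.tan(rr)/rr
c=np.stack([x*t*d,-y*t*d,-d],-1); m=(d>0)&(d<1)
A=np.c_[c[m],np.ones(m.sum())][::50]; M=np.linalg.lstsq(A,W[m][::50],rcond=None)[0]
def pix(col,row,z=.041):
    x=(col-K[0,2])/K[0,0]; y=(row-K[1,2])/K[1,1]; q=np.hypot(x,y); k=np.tan(q)/q
    a=np.array([x*k,-y*k,-1])@M[:3]; return M[3]+a*(z-M[3][2])/a[2]
yd=np.array([.1685,.9857,0])
tip=pix(210,142.7); l=pix(210,177.3); print(tip,l,(tip-l)@yd)
E
```

```text
[-0.00019831 -0.00036976 -0.01990725]
[ 0.38279725 -0.31874471  0.041     ] [ 0.37590481 -0.35150457  0.041     ] 0.033452772811808806
```

>>> {"op": "apply_moves", "data": {"moves": [[-1,0,0,0.6,0,0,0],[-1,0,0,0.6,0,0,0],[-1,0,0,0,0,0,0]]}}

```text
t: 8.3
position: [0.4327, -0.2911, 0.0756]
tcp_rot: [-2.401, -2.024, 0.0]
ft_force: [-0.3, -0.3, -2.1]
opening: 0.0517
grip_force: 63.8
```

Bore is on the shank without contact force. I'll lower the rest.

>>> {"op": "apply_moves", "data": {"moves": [[-1,0,0,0.5,0,0,0],[-1,0,0,0.2,0,0,0],[-1,0,0,0,0,0,0]]}}

```text
t: 8.68
position: [0.4329, -0.2913, 0.0691]
tcp_rot: [-2.402, -2.025, 0.0]
ft_force: [-0.1, 0.2, -2.8]
opening: 0.0514
grip_force: 63.8
```

>>> {"op": "apply_moves", "data": {"moves": [[-1,0,0,0.1,0,0,0],[1,0,0,0,0,0,0],[1,0,0,0,0,0,0],[1,0,0,0,0,0,0],[1,0,0,0,0,0,0],[1,0,0,-3,0,0,0],[1,0,0,-5,0,0,0],[1,0,0,0,0,0,0]]}}

```text
t: 9.68
position: [0.4348, -0.2927, 0.1531]
tcp_rot: [2.395, 2.019, 0.003]
ft_force: [0.4, 0.5, -0.5]
opening: 0.0855
grip_force: 0.0
```

```bash
cat >> h.py <<'E'
def ray(P,col,row,z):
    K=np.array(P["intrinsics"]); Rt=np.array(P["rotation"])
    if Rt.shape!=(3,3): Rt=R.from_rotvec(Rt).as_matrix()
    x=(col-K[0,2])/K[0,0]; y=(row-K[1,2])/K[1,1]; q=np.hypot(x,y); k=np.tan(q)/q
    a=Rt@np.array([x*k,-y*k,-1]); return np.array(P["xyz"])+a*(z-P["xyz"][2])/a[2]
E
python3 - <<'E'
from h import *
s=r.sense(); im,d,W=wrist("w5"); print(s["position"])
for o in r.outline_of("wrist","test_gear"):
    p=W[o["region"]&(d>0)]; print(o["confidence"],o["at"],np.median(p,0),np.percentile(p[:,2],[5,95]))
x,y,z=np.moveaxis(W,2,0)
m=(np.hypot(x-.4334,y+.2915)<.031)&(z>.064)&(z<.073)&(d>0);p=W[m]
A=np.c_[p[:,:2],np.ones(len(p))]; 
print(len(p),cv2.minEnclosingCircle(p[:,:2].astype(np.float32)),np.median(p[:,2]))
t=p[np.hypot(p[:,0]-.4334,p[:,1]+.2915)>.015];A=np.c_[t[:,:2],np.ones(len(t))]; print("tilt",np.linalg.lstsq(A,t[:,2],rcond=None)[0])
save("w5",im)
E
```

```text
[ 0.43477608 -0.29271329  0.15309483]
0.97 [248.8, 177.9] [ 0.43386629 -0.2897149   0.06930992] [0.0576343 0.0709047]
0.97 [376.8, 169.3] [ 0.55446498 -0.30548035  0.01853732] [0.00187674 0.02090423]
0.58 [418.7, 95.8] [ 0.60512685 -0.23566235  0.01843288] [0.0007935  0.02096735]
2859 ((0.4337591826915741, -0.29254671931266785), 0.027652807533740997) 0.06945379720632786
tilt [-0.00105721 -0.012522    0.06596105]
```

View pics/w5.png

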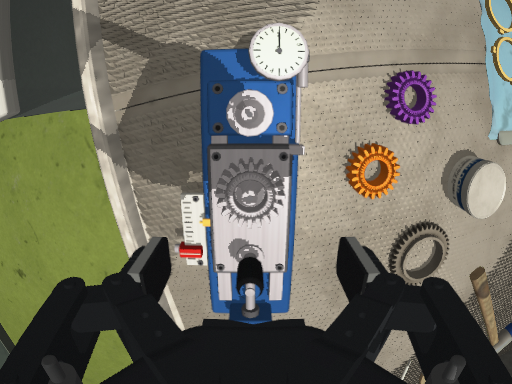

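Gear seated (top 70 mm, flat, within 1 mm of the spindle). Next, the handle.

>>> {"op": "apply_moves", "data": {"moves": [[1,-3.3,-0.1,0,0,0,0],[1,-3.4,-0.1,0,0,0,0],[1,0,0,2,0,0,0],[1,0,0,3,0,0,0],[1,0,0,3,0,0,0],[1,0,0,0,0,0,0]]}}

```text
t: 10.52
position: [0.4178, -0.3552, 0.0643]
tcp_rot: [-2.396, -2.019, 0.001]
ft_force: [0.8, 0.5, 0.1]
opening: 0.0855
grip_force: 0.0
```

```bash
python3 - <<'E'
from h import *
s=r.sense()
print((s["position"]-[.4219,-.3585,.071])@R.from_rotvec(s["tcp_rot"]).as_matrix())
E
```

```text
[ 0.00248347 -0.00458767  0.00678824]
```

>>> {"op": "apply_moves", "data": {"moves": [[1,-0.25,0.45,-0.6,0,0,0],[-1,0,0,0,0,0,0],[-1,0,0,0,0,0,0],[-1,0,0,0,0,0,0],[-1,0,0,0,0,0,0],[-1,0,0,0,0,0,0],[-1,0,0,0,0,0,0],[-1,0,0,0,0,0,0]]}}

```text
t: 11.52
position: [0.4211, -0.36, 0.075]
tcp_rot: [-2.399, -2.021, 0.006]
ft_force: [-15.9, 4.7, 11.8]
opening: 0.0201
grip_force: 58.8
```

>>> {"op": "apply_moves", "data": {"moves": [[-1,0,-0.15,-0.3,0,0,0],[-1,-0.5,0,0,0,0,0],[-1,-0.5,0,0,0,0,0],[-1,-0.5,0,0,0,0,0],[-1,-0.5,0,0,0,0,0],[-1,-0.5,0,0,0,0,0],[-1,-0.5,0,0,0,0,0],[-1,0,0,0,0,0,0]]}}

```text
t: 12.52
position: [0.4161, -0.3873, 0.0752]
tcp_rot: [-2.396, -2.02, -0.002]
ft_force: [-2.9, 9.7, -6.1]
opening: 0.0202
grip_force: 61.1
```

```bash
cat > m.py <<'E'
from h import *
import sys
s=r.sense(); P=r.camera_params("wrist"); im,d,W=wrist(sys.argv[1]); print(s["position"],s["ft_force"])
yd=np.array([.1693,.9856,0]); x,y,z=np.moveaxis(W,2,0)
h=cv2.cvtColor(im,cv2.COLOR_RGB2HSV); near=(np.hypot(x-.375,y+.345)<.05)&(d>0)
for n,lo,hi in(("red",0,8),("brass",14,28)):
    m=near&(h[...,0]>=lo)&(h[...,0]<=hi)&(h[...,1]>120); q=np.argwhere(m)
    if len(q): print(n,len(q),q.mean(0)[::-1],q.min(0)[::-1],q.max(0)[::-1],np.median(W[m],0),"along y",np.median(W[m]@yd))
m=(z>.064)&(z<.0725)&(d>0)&(np.hypot(x-.428,y+.322)<.045);p=W[m]
print("gear",len(p),cv2.minEnclosingCircle(p[:,:2].astype(np.float32)),np.median(p[:,2]))
q=np.argwhere(near&(h[...,0]<=8)&(h[...,1]>120)); c=q.mean(0).astype(int)
save(sys.argv[1],im,(c[1]-35,c[0]-40,c[1]+45,c[0]+30),8); print("crop origin",c[1]-35,c[0]-40)
E
python3 m.py w6
```

```text
[ 0.41610231 -0.38729224  0.07520196] [-2.86970415  9.70067223 -6.10171006]
red 568 [160.98943662 174.12147887] [143 163] [179 183] [ 0.36609763 -0.34817518  0.04022383] along y -0.2809415448539365
brass 152 [185.84868421 166.51315789] [176 161] [192 172] [ 0.38356552 -0.34620298  0.04217275] along y -0.27651789886955547
gear 7102 ((0.42857590317726135, -0.31971612572669983), 0.02757894992828369) 0.06959149553080897
crop origin 125 134
```

View pics/w6.png

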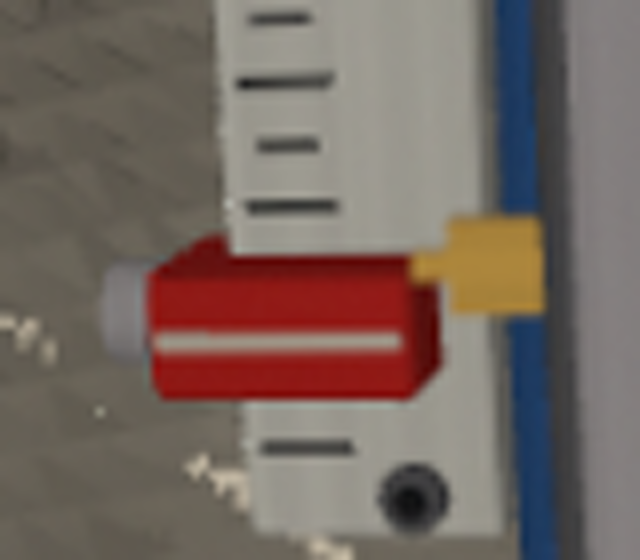

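The line's end is at crop (402,341) and the brass tip at (412,266), so the tip is still about 5.5 mm short. I'll pull 5 mm more along -x.

>>> {"op": "apply_moves", "data": {"moves": [[-1,-0.3,0,0,0,0,0],[-1,-0.25,0,0,0,0,0],[-1,0,0,0,0,0,0],[-1,0,0,0,0,0,0]]}}

```text
t: 13.08
position: [0.4152, -0.3923, 0.0752]
tcp_rot: [-2.395, -2.021, -0.002]
ft_force: [-4.4, 9.1, -5.3]
opening: 0.0202
grip_force: 61.1
```

```bash
python3 m.py w7
```

```text
[ 0.41523402 -0.39233008  0.07520259] [-4.42746337  9.05271463 -5.3024832 ]
red 539 [160.06122449 165.99814471] [143 156] [179 175] [ 0.3656894  -0.34772348  0.04027227] along y -0.2806032554923805
brass 157 [185.65605096 166.48407643] [176 161] [192 172] [ 0.38260892 -0.35097121  0.04211473] along y -0.28135167913942916
gear 7106 ((0.4279206395149231, -0.3246994912624359), 0.02753397263586521) 0.06956676738909602
crop origin 125 125
```

View pics/w7.png

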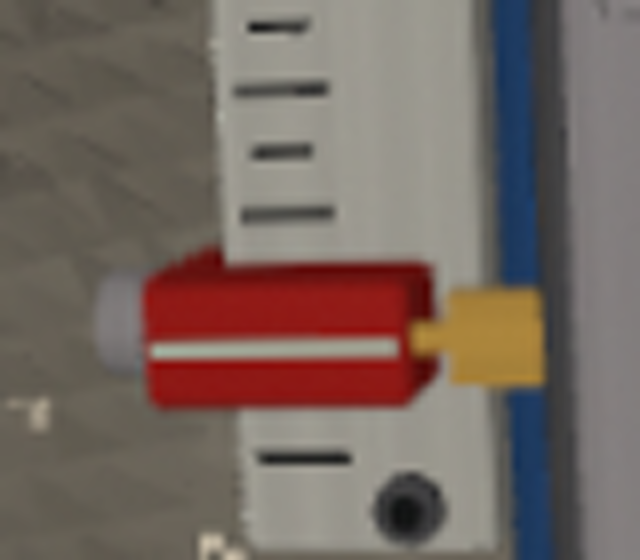

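>>> {"op": "apply_moves", "data": {"moves": [[-1,-0.06,0,0,0,0,0],[-1,0,0,0,0,0,0],[-1,0,0,0,0,0,0],[-1,0,0,0,0,0,0],[-1,0,0,0,0,0,0]]}}

```text
t: 13.75
position: [0.4151, -0.3928, 0.0752]
tcp_rot: [-2.395, -2.021, -0.002]
ft_force: [-4.0, 9.6, -5.3]
opening: 0.0202
grip_force: 61.1
```

```bash
python3 m.py w8; python3 -c "
from h import *
s=r.sense();print(s['dq'],s['grip_force'],s['position']);print(r.close_job())"
```

```text
[ 0.41514974 -0.39281243  0.07520503] [-3.9851642   9.61985827 -5.31916387]
red 539 [160.04638219 165.15955473] [143 155] [178 174] [ 0.36585216 -0.34772198  0.04033228] along y -0.28058215624173877
brass 157 [185.65605096 166.48407643] [176 161] [192 172] [ 0.3824712  -0.35150042  0.04226207] along y -0.28196195847175054
gear 7108 ((0.42784008383750916, -0.32499244809150696), 0.02746902033686638) 0.06956965291766987
crop origin 125 125
[ 0.00144247 -0.0003523  -0.00049289 -0.00039951  0.00085762 -0.00085726] 61.11003243131563 [ 0.41517991 -0.39283938  0.07525508]
the job is handed in; nothing more can be done
None
```

The job is handed in: the steel gear lies flat on the carriage spindle's collar, and the gripper is holding the carriage by its handle with the pointer under about 1 mm from the white line. The hand-in returned no verdict.

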